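# Unlock the index dial and hold its plunger out

### The arm

A 6-joint arm with a two-finger parallel gripper is mounted at the origin on a cart in front of the work surface, level with it; the furniture and walls round the work are solid. World frame = base frame: x ahead of the robot, y to its left, z up, the work surface at z = 0. Lengths are in m, angles in degrees, forces in N, time in s.
With the tool pointing down it reaches from about 0.3 to 0.85 m from the base axis. Payload 5.4 kg.
Tool frame: the origin (TCP) lies between the finger pads; the fingertips stand 17 mm ahead of it and the grasp point (between the pads) lies 2 mm behind it; z points along the fingers, y is the line along which they close (so a half turn about z gives the same grasp; the last joint's range is limited). The gripper opens to 85 mm and grips with 20 to 120 N. Pads are 22 mm wide; open, the fingers measure 114 mm over their backs; the gripper's body (76 mm by 85 mm) begins 54 mm behind the grasp point. The pads swing forward as they close: fully open they stand 13 mm farther back than shut.
Start: joints at [-81.538, 9.076, 91.501, -0, 79.423, -12.038], TCP at [0.201, -0.539, 0.218] pointing down, gripper open.
Joint ranges: [-166.64, 166.64], [-54.1, 131.32], [10.49, 154.53], [-73.88, 253.88], [9.74, 151.15], [-171.62, 171.62]. Speed limits (degrees/s): [147.25, 147.25, 180, 180, 180, 180].

### API

Orientations are given as a 3x3 rotation matrix whose columns are the frame's x, y, z axes.
In Python, from cell import ctrl, fingers, inverse_kinematics, monitor, cams, close_job gives the robot as it stands. The module is installed in compiled form; this text tells all that it offers. Calls block until the motion is done:
- ctrl.move_to(position, orientation): joint-space move of the TCP to a pose.
- ctrl.move_l(position, feed=0.15, attitude=None, threshold=None): straight line of the TCP; attitude=None keeps the orientation; feed is the mean speed in m/s. With threshold (N) it stops when the force on the tool has changed by that much, and returns True; else False.
- ctrl.set_joints(angles): joint-space move.
- fingers.ungrasp() and fingers.gripper_close(grip_force=None): open the fingers fully, or close them until they stop; grip_force is the grip in N (None keeps the last).
- ctrl.wait(seconds).
- inverse_kinematics(position, orientation): joint angles nearest the present ones, or None.
- monitor.state(): the state.
- cams.grab_frame(name): name is "side" or "top"; returns the picture (480x640x3 uint8, blue, green, red); there is no depth.
- cams.camera_params(name): a dict with "intrinsics" (3x3 intrinsics, pixels), "position" and "attitude" of the camera in the world. Camera axes: x right, y up, looking along -z (the intrinsics and any distortion apply to the point x, -y, -z); pixel columns grow to the right and rows downward; lengths in m; the calibration is good to about 2 mm. A picture is of the moment at which its call begins. camera_params takes no time and is no camera call.
A pose or a line that the arm cannot do raises ctrl.IKError and nothing moves.
- close_job(): hands the job in; it is judged then, once.
The state is a dict: "clock": time; "q": joint angles; "dq": joint speeds; "joint_efforts": joint torques, N m; "eef_pos": TCP position; "orientation": TCP orientation; "ft_force": force on the tool from outside, world axes, zero at the start; "ft_torque": the same for the moment, N m; "finger_gap": opening from 0.0 (shut) to 1.0 (fully open); "finger_force": force on a finger pad.
Only numpy, scipy, OpenCV 4.12 (cv2) and the standard library are available. Lean on these libraries where they do the work, as an engineer would, in place of code of your own. Each camera call takes 0.05 s, during which the arm holds its last target. There are 200 camera calls.

### The job

I want to turn the round dial on the indexing fixture by hand to its next station, so unlock it for me: first swing the yellow-balled clamp lever all the way open, away from the dial, then pull the red knob of the sprung index plunger straight back as far as it goes. Do not turn the dial yourself or disturb the other things on the table. Finish still holding the red knob fully back, because the pin springs into its hole again as soon as it is let go.

Things in the scene. Friction and masses are not known exactly. Their poses are not given: they have to be found in the camera images.
- index_fixture: grey base plate of the indexing fixture, 210 x 212 x 14 mm, bolted down. Origin: on the table top, under the dial's axis. Its -x axis points from the dial's axis to the red plunger knob (roughly toward the robot), its -y axis to the clamp, z up. The plate reaches from x = -118 to +92 and y = -122 to +90 mm. The plunger's bracket, x = -94 to -112 mm, is 34 mm wide, top 80 mm above the table
- dial (a joint): angle of the round aluminium dial about its vertical axis, rad, 0 = present station, positive counterclockwise from above. 170 mm diameter, 50 to 66 mm above the table, six black nests on top, four holding white connectors (up to about 90 mm above the table). The index pin in a hole of its rim keeps it from turning; with the pin out it turns easily
- pull_knob: red pull knob of the index plunger, a cylinder 27 mm in diameter and 26 mm long, axis level along its own x. Origin: its centre, at (-150, 0, 58) mm in the fixture's frame while the pin is seated; axes parallel to the fixture's. It is pulled along its own -x, away from the dial. Only the table lies below it; the 21 mm thick steel sleeve behind it ends 8 mm from the seated knob
- plunger (a joint): how far the plunger is pulled out, m: 0 = pin seated 8 mm deep in the dial's hole, 0.014 = against its stop, pin 6 mm clear of the dial's rim. A spring pulls it back with about 6 N at 0 and 11 N at 0.014
- clamp_lever (a joint): angle of the clamp lever about its vertical pivot, rad: near 0 (up to 0.2) = tight, pointing along the fixture's -x; it opens counterclockwise seen from above, outward away from the dial, to its stop at 1.4. It stays where it is left; it takes about 3 to 4 N at the ball
- lever_pivot (a point): point on the lever's vertical pivot axis, at (0, -106, 79) mm in the fixture's frame
- lever_ball (a point): centre of the yellow ball, 23 mm diameter, at the free end of the cranked steel lever, 70 mm from the pivot axis and 120 mm above the table; the 10 mm thick arm comes up to it steeply from below, so that it can be taken from above
- white_roll: roll of white labels, 54 mm diameter, 30 mm high, lying flat; origin under its centre. Bystander
- yellow_driver: screwdriver with a yellow handle, 167 mm long, 22 mm thick, lying; origin under its middle, x axis along it. Bystander

How it is judged:
By the outcome, as a careful person would: the job done as asked, in the order asked, and still so for the second after the job is handed in, while the arm keeps its last pose, push and grip.
It also fails if it takes over 42 s, if anything falls off the work surface, if the arm or the gripper's body presses on something with over 40 N, if the wrist force passes 120 N, or if a joint passes its speed limit or range.

## Working session

There is one attempt and no reset: what is moved stays moved. The work goes in short steps, each a Python script; the robot and the scene stay as the last script left them, time stands still between calls to the robot, and variables do not carry over. Pictures are saved under pics/ and viewed, at most 10 in all, crops included, and the job is handed in when it is done.

```bash
mkdir -p pics; python3 - <<'E'
from cell import *
import cv2
for n in("side","top"):
    im=cams.grab_frame(n); cv2.imwrite(f"pics/{n}0.png",im)
    p=cams.camera_params(n); print(n,{k:(v.tolist() if hasattr(v,'tolist') else v) for k,v in p.items()})
    h=cv2.cvtColor(im,cv2.COLOR_BGR2HSV)
    for c,lo,hi in(("red1",(0,120,60),(8,255,255)),("red2",(172,120,60),(180,255,255)),("yel",(18,110,80),(36,255,255))):
        k=cv2.inRange(h,lo,hi); N,_,s,ce=cv2.connectedComponentsWithStats(k)
        for i in range(1,N):
            if s[i,4]>25: print(n,c,s[i],ce[i].round(1))
s=monitor.state();print(s['clock'],s['ft_force'],s['finger_gap'])
E
```

```text
side {'intrinsics': [[590.5038297565087, 0.0, 322.6153630236705], [0.0, 590.5038297565087, 240.0873524354654], [0.0, 0.0, 1.0]], 'position': [0.5606073026616035, 1.0083997600178876, 0.5635319657178008], 'attitude': [[-0.9959702009716954, -0.046476056798159505, 0.07670290034213346], [0.08966363047176647, -0.49743548265308174, 0.8628547815063196], [-0.0019473435812708314, 0.8662551106586269, 0.49959812961097705]]}
side red1 [388  64  11  27 177] [392.9  76.9]
side red1 [268  78  15   4  34] [275.2  79.6]
side red1 [309 243  18  17 228] [318.5 250.8]
side red1 [106 255  10  15  99] [109.9 262.9]
side red1 [212 289   6  17  29] [215.5 297.3]
side red1 [ 87 303   9   5  33] [ 90.6 304.6]
side yel [295  79  21   3  47] [304.1  80.2]
side yel [378 131  32  16 180] [399.4 138.5]
side yel [246 192  13  14 139] [251.8 198.3]
side yel [394 258  21  33 366] [403.4 273.4]
side yel [156 266  30  18  52] [169.7 275.9]
top {'intrinsics': [[553.4647565744247, 0.0, 322.0681618339215], [0.0, 553.4647565744247, 239.8317038991095], [0.0, 0.0, 1.0]], 'position': [0.3896730724877414, 0.21974299081334314, 0.993045224985078], 'attitude': [[0.01683163164065446, 0.9899698697656321, -0.14027242470468407], [-0.9998031584370979, 0.01519036652552655, -0.012763116548229089], [-0.010504311282365467, 0.14045963733769964, 0.9900306812030852]]}
top red1 [308  64   7   6  35] [311.1  66.2]
top red1 [350 248  16  17 216] [357.2 256.1]
top red2 [327  65   6  10  44] [329.6  70.3]
top yel [504  97  19  87 144] [513.1 139.4]
top yel [617 106  11   9  34] [621.3 110.1]
top yel [304 113  16  18  36] [311.  121.3]
top yel [404 181  14  14 149] [410.7 187.1]
top yel [499 185   6  23  37] [501.5 195.5]
top yel [327 336  46  13 520] [349.9 341.9]
0.1 [-0.26297358  0.11213093  0.65970306] 0.9956692803582928
```

View pics/side0.png

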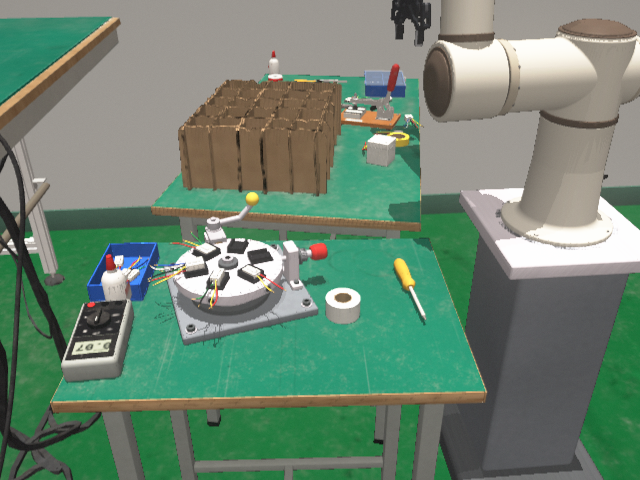

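View pics/top0.png

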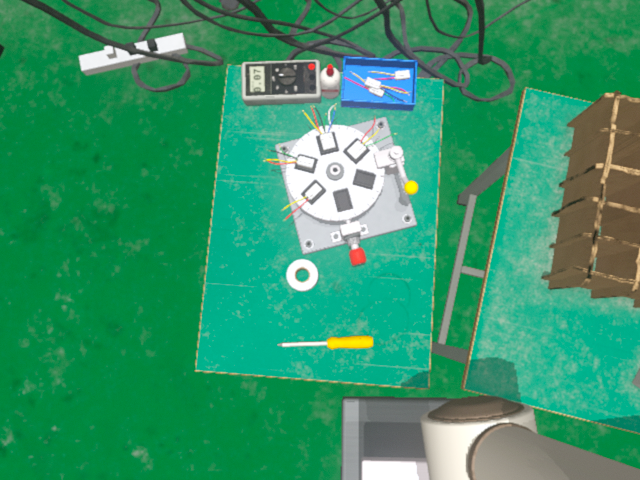

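Side view: red knob at (318,251), yellow ball at (252,198). Top view: knob at (357,256), ball at (411,187), dial hub at about (335,171), lever pivot at about (396,153). The roll and the driver lie nearer the robot, clear of the knob.

```bash
cat > h.py <<'E'
from cell import *
import cv2, numpy as np
def ray(n,uv):
    p=cams.camera_params(n);K=np.array(p['intrinsics'])
    d=np.linalg.inv(K)@[*uv,1]; d=np.array(p['attitude'])@[d[0],-d[1],-d[2]]
    return np.array(p['position']),d/np.linalg.norm(d)
def plane(n,uv,z):
    o,d=ray(n,uv); return o+d*(z-o[2])/d[2]
def tri(a,b):
    o1,d1=ray("side",a);o2,d2=ray("top",b)
    s=np.linalg.lstsq(np.c_[d1,-d2],o2-o1,rcond=None)[0]
    p,q=o1+s[0]*d1,o2+s[1]*d2
    return (p+q)/2,np.linalg.norm(p-q)
def blob(n,kind,near,r=30,tag=None):
    im=cams.grab_frame(n)
    if tag: cv2.imwrite(f"pics/{tag}.png",im)
    h=cv2.cvtColor(im,cv2.COLOR_BGR2HSV)
    m=cv2.inRange(h,(18,90,60),(38,255,255)) if kind=='y' else cv2.inRange(h,(0,120,50),(8,255,255))|cv2.inRange(h,(170,120,50),(180,255,255))
    N,_,s,c=cv2.connectedComponentsWithStats(m)
    k=[i for i in range(1,N) if np.hypot(*(c[i]-near))<r and s[i,4]>20]
    if not k: return None
    i=max(k,key=lambda i:s[i,4]); return s[i,:2]+(s[i,2:4]-1)/2, s[i], m
E
python3 - <<'E'
from h import *
bs,bt=blob("side",'y',(252,198)),blob("top",'y',(411,187))
ks,kt=blob("side",'r',(318,251)),blob("top",'r',(357,256))
B,e=tri(bs[0],bt[0]);print("ball",B.round(4),e,"top@.12",plane("top",bt[0],.12).round(4))
Kn,e=tri(ks[0],kt[0]);print("knob",Kn.round(4),e,"top@.058/.066",plane("top",kt[0],.058).round(4),plane("top",kt[0],.066).round(4))
# dial: white ellipse in top view
im=cv2.imread("pics/top0.png");h=cv2.cvtColor(im,cv2.COLOR_BGR2HSV)
roi=np.zeros(h.shape[:2],np.uint8);cv2.circle(roi,(335,171),58,255,-1)
m=cv2.inRange(h,(0,0,195),(180,40,255))&roi
m=cv2.morphologyEx(m,cv2.MORPH_OPEN,np.ones((5,5)))
c=max(cv2.findContours(m,0,1)[0],key=cv2.contourArea)
hull=cv2.convexHull(c);el=cv2.fitEllipse(hull);print(el)
D=plane("top",el[0],.066);r=plane("top",(el[0][0]+el[1][1]/2,el[0][1]),.066)
print("dial",D.round(4),"r",np.linalg.norm(r-D), "hub",plane("top",(335,171),.075).round(4))
for nm,k in(("K.058",plane("top",kt[0],.058)),):
    v=(D-k)[:2];print(nm,np.linalg.norm(v),"yaw",np.degrees(np.arctan2(v[1],v[0])))
print("pivot px @.1",plane("top",(396,153),.1).round(4))
s=cv2.resize(cv2.imread("pics/top0.png")[100:280,260:440],None,fx=3.3,fy=3.3,interpolation=cv2.INTER_CUBIC)
cv2.imwrite("pics/c1.png",s)
E
```

```text
ball [0.6008 0.09   0.1207] 0.0012802398594128372 top@.12 [0.6016 0.0899 0.12  ]
knob [0.495  0.1712 0.0584] 0.0005557007996145603 top@.058/.066 [0.4953 0.1712 0.058 ] [0.4944 0.1716 0.066 ]
((338.47308349609375, 170.50457763671875), (102.2183609008789, 112.61959075927734), 92.03046417236328)
dial [0.642  0.2055 0.066 ] r 0.09682875953999051 hub [0.6386 0.2115 0.075 ]
K.058 0.15062032664540015 yaw 13.169370249265608
pivot px @.1 [0.664  0.1107 0.1   ]
```

View pics/c1.png

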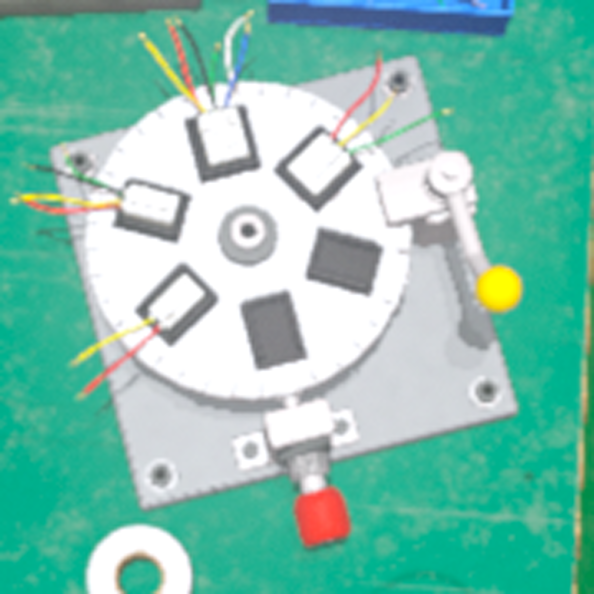

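The crop shows the hub, the four plate bolts, the clamp pivot and the knob clearly. The clamp body was skewing the dial ellipse, so I'll take yaw from the bolts and cross-check the origin. Then I'll go up and over the boxes to above the ball.

```bash
cat >> h.py <<'E'
def att(ydir):  # tool down, closing line along angle ydir (rad)
    y=np.array([np.cos(ydir),np.sin(ydir),0]);z=np.array([0,0,-1.]);return np.c_[np.cross(y,z),y,z]
def stat(t=""):
    s=monitor.state();print(t,round(s['clock'],2),np.round(s['eef_pos'],4),'F',np.round(s['ft_force'],1),'gap',round(s['finger_gap'],3),'ff',np.round(s['finger_force'],1),'q',np.round(s['q'],1))
E
python3 - <<'E'
from h import *
px=[(260+a/3.3,100+b/3.3) for a,b in((80,160),(398,80),(487,390),(160,475))]
P=np.array([plane("top",p,.016)[:2] for p in px])
e1=P[0]-P[3];e2=P[1]-P[2];f1=P[0]-P[1];f2=P[3]-P[2]
ang=lambda v:np.degrees(np.arctan2(v[1],v[0]))
ys=[ang(e1),ang(e2),ang(f1)-90,ang(f2)-90];print("yaws",np.round(ys,1),[round(np.linalg.norm(v),4) for v in(e1,e2,f1,f2)])
yaw=np.radians(np.mean(ys));R=np.array([[np.cos(yaw),-np.sin(yaw)],[np.sin(yaw),np.cos(yaw)]])
O1=P.mean(0)-R@[-.013,-.016];O2=np.array([.495,.1712])-R@[-.15,0]
print("O bolts",O1.round(4),"O knob",O2.round(4))
O=(O1+O2)/2;piv=O+R@[0,-.106];B=np.array([.6010,.0900]);v=B-piv
th0=np.arctan2(v[1],v[0])%(2*np.pi)-np.pi-yaw
print("piv",piv,"r",np.linalg.norm(v),"theta0",th0)
np.savez("fx.npz",yaw=yaw,O=O,piv=piv,th0=th0)
for sg in(1,-1):
  for th in(th0,.7,1.4):
    a=yaw+np.pi+th;p=[*(piv+.07*np.array([np.cos(a),np.sin(a)])),.118]
    q=inverse_kinematics(p,att(a+sg*np.pi/2));print(sg,round(th,2),np.round(p,3),None if q is None else np.round(q,1))
  q=inverse_kinematics([.495,.171,.058],att(yaw+sg*np.pi/2));print("knob",sg,None if q is None else np.round(q,1))
q=inverse_kinematics([.201,-.539,.45],np.array(monitor.state()['orientation']));print("up",q)
for uv in((188,187),(325,190)):print("box foot",plane("side",uv,0).round(3))
for uv in((182,125),(327,130)):print("box top if z=.15",plane("side",uv,.15).round(3))
E
```

```text
yaws [15.3 15.6 15.4 15.6] [np.float64(0.1817), np.float64(0.181), np.float64(0.1823), np.float64(0.1832)]
O bolts [0.6407 0.2112] O knob [0.6396 0.2112]
piv [0.66836338 0.1090094 ] r 0.0699941564496527 theta0 0.005265845550425086
1 0.01 [0.601 0.09  0.118] [-2.9 19.  91.4 -0.  69.6 71.4]
1 0.7 [0.629 0.051 0.118] [-6.3 22.2 87.2 -0.  70.5 28.1]
1 1.4 [0.675 0.039 0.118] [ -6.9  28.5  78.8  -0.   72.7 -12.5]
knob 1 [  5.8  12.3 107.3  -0.   60.4 -99.6]
-1 0.01 [0.601 0.09  0.118] [  -2.9   19.    91.4   -0.    69.6 -108.6]
-1 0.7 [0.629 0.051 0.118] [  -6.3   22.2   87.2   -0.    70.5 -151.9]
-1 1.4 [0.675 0.039 0.118] [ -6.9  28.5  78.8  -0.   72.7 167.5]
knob -1 [  5.8  12.3 107.3  -0.   60.4  80.4]
up [-8.15797539e+01  7.30871370e+00  6.76743357e+01  1.15044321e-03
  1.05053170e+02 -1.20807707e+01]
box foot [ 0.756 -0.233  0.   ]
box foot [ 0.449 -0.188  0.   ]
box top if z=.15 [ 0.75 -0.22  0.15]
box top if z=.15 [ 0.447 -0.16   0.15 ]
```

Everything agrees: r = 70.0 mm, bolts and knob give the same origin within 1 mm, and yaw is 15.5°. Moving now.

```bash
python3 - <<'E'
from h import *
f=np.load("fx.npz");yaw,piv,th0=float(f['yaw']),f['piv'],float(f['th0'])
def pose(th,z):
    a=yaw+np.pi+th;return [*(piv+.07*np.array([np.cos(a),np.sin(a)])),z],att(a+np.pi/2)
ctrl.move_l([.201,-.539,.43],feed=.3)
p,A=pose(th0,.30)
ctrl.move_to([p[0],p[1],.40],A);stat("above")
p,A=pose(th0,.118)
print("hit",ctrl.move_l([p[0],p[1],.15],feed=.25,threshold=15),ctrl.move_l(p,feed=.08,threshold=8));stat("at ball")
fingers.gripper_close(grip_force=20);stat("grip")
E
```

```text
above 3.79 [0.6011 0.0891 0.4   ] F [-0.4 -0.9  0.1] gap 1.0 ff 0.0 q [ -2.9  11.4  68.6  -0.  100.   71.4]
hit False False
at ball 5.49 [0.6007 0.09   0.1174] F [-0.  -1.3 -0.1] gap 0.996 ff 0.0 q [-2.9 19.1 91.4 -0.  69.6 71.4]
grip 6.26 [0.601 0.09  0.118] F [0.3 0.  0.9] gap -0.002 ff 0.0 q [-2.9 19.  91.4 -0.  69.6 71.4]
```

```bash
python3 - <<'E'
from h import *
a=cams.grab_frame("side")[120:300,170:350];b=cams.grab_frame("top")[100:280,330:510]
cv2.imwrite("pics/c2.png",cv2.resize(np.hstack([a,b]),(800,400),interpolation=cv2.INTER_CUBIC))
E
```

```text
(no output)
```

View pics/c2.png

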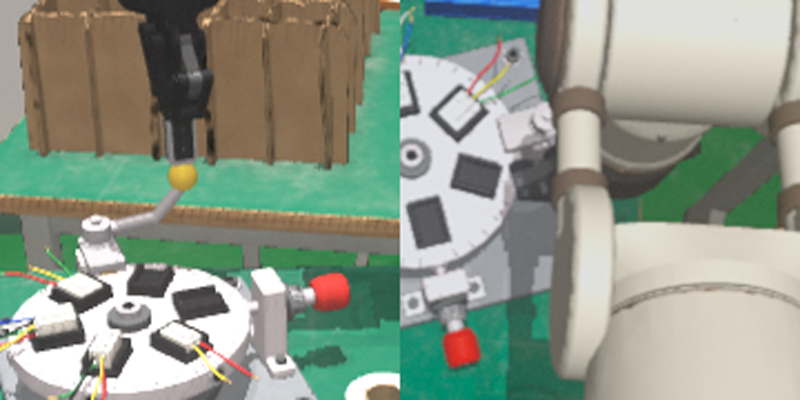

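```bash
python3 - <<'E'
from h import *
def proj(n,X):
    p=cams.camera_params(n);c=np.array(p['attitude']).T@(np.array(X)-p['position']);K=np.array(p['intrinsics'])
    return (K@[c[0],-c[1],-c[2]]/-c[2])[:2].round(1)
s=monitor.state();print(np.round(s['orientation'],3),s['eef_pos'],s['finger_gap'],s['ft_force'])
print("ball",proj("side",[.601,.09,.12]),"tip exp",proj("side",[.601,.09,.101]),"tip at .131",proj("side",[.601,.09,.131]))
print("start tip",proj("side",[.201,-.539,.214]),proj("side",[.201,-.539,.201]),"z+.03",proj("side",[.201,-.539,.24]))
a=cams.grab_frame("side")[150:230,210:290];b=cv2.imread("pics/side0.png")[0:80,370:450]
cv2.imwrite("pics/c3.png",cv2.resize(np.hstack([a,b]),(800,400),interpolation=cv2.INTER_CUBIC))
print(blob("side",'y',(252,198))[:2])
E
```

```text
[[ 0.962  0.272 -0.   ]
 [ 0.272 -0.962  0.   ]
 [-0.    -0.    -1.   ]] [0.60096189 0.09000353 0.11798096] -0.0007990654154044712 [-0.29174129 -1.00511493 -0.31929275]
ball [251.5 198.8] tip exp [252.2 208.7] tip at .131 [251.1 192.9]
start tip [407.2  54.3] [406.8  59.4] z+.03 [407.9  44. ]
(array([252. , 199.5]), array([246, 194,  13,  12, 128], dtype=int32))
```

View pics/c3.png

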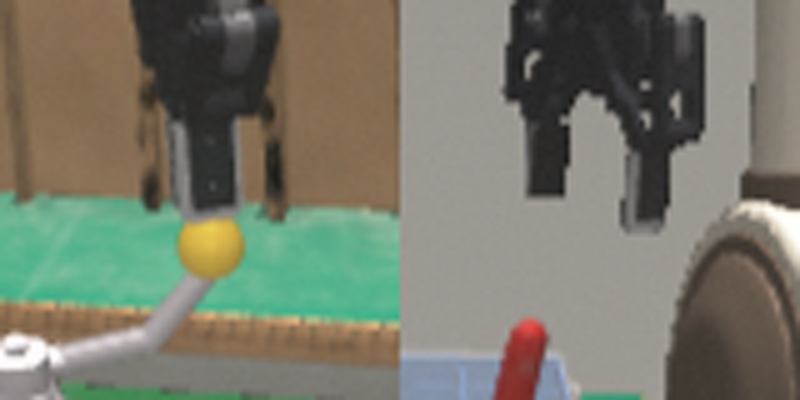

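The fingertips sit right on top of the ball, at about row 193 in the side view where 209 was expected. In the start picture they are also about 30 mm higher than the stated tool gives. The real tips are therefore about 30 mm farther back than stated, so I'll open, go 30 mm lower under force watch, and close again.

```bash
python3 - <<'E'
from h import *
ctrl.move_l([.6010,.09,.128],feed=.1)
fingers.ungrasp()
print("hit",ctrl.move_l([.6010,.09,.089],feed=.06,threshold=8));stat("low")
fingers.gripper_close(grip_force=20);stat("grip")
a=cams.grab_frame("side")[150:230,210:290]
cv2.imwrite("pics/c4.png",cv2.resize(a,(400,400),interpolation=cv2.INTER_CUBIC))
E
```

```text
hit False
low 8.29 [0.6013 0.09   0.0893] F [ 0.2 -0.3  1.2] gap 1.008 ff 0.0 q [-2.9 21.  92.4  0.  66.6 71.4]
grip 8.9 [0.6009 0.0903 0.0893] F [-1.2  1.4  4. ] gap 0.251 ff 19.5 q [-2.8 21.  92.4  0.  66.6 71.4]
```

View pics/c4.png

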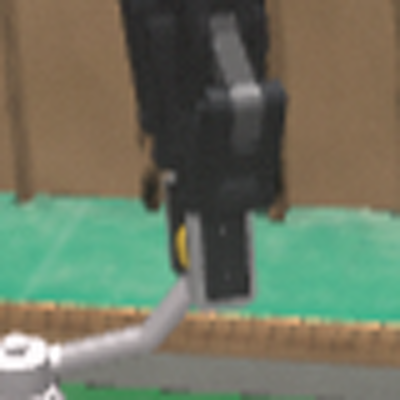

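The ball is held (gap about 21 mm, 19.5 N, lever arm below the pads). Next I swing it open along the arc.

```bash
python3 - <<'E'
from h import *
f=np.load("fx.npz");yaw,piv,th0=float(f['yaw']),f['piv'],float(f['th0'])
def pose(th,z=.089):
    a=yaw+np.pi+th;return [*(piv+.07*np.array([np.cos(a),np.sin(a)])),z],att(a+np.pi/2)
for th in np.linspace(th0,1.30,12)[1:]:
    p,A=pose(th); h=ctrl.move_l(p,feed=.05,attitude=A,threshold=25)
    F=np.array(monitor.state()['ft_force']);print(round(th,2),h,F.round(1))
    if h: break
else:
    for th in(1.36,1.40,1.43):
        p,A=pose(th); h=ctrl.move_l(p,feed=.04,attitude=A,threshold=12)
        print(round(th,2),h,np.round(monitor.state()['ft_force'],1))
        if h: break
stat()
e=np.array(monitor.state()['eef_pos'][:2])-piv;print("r",np.linalg.norm(e),"theta",np.arctan2(e[1],e[0])%(2*np.pi)-np.pi-yaw)
E
```

```text
0.12 False [ 0.7 -0.8  1.6]
0.24 False [3.7 1.6 1.2]
0.36 False [4.  3.  0.5]
0.48 False [4.2 3.2 0.4]
0.59 False [ 4.4  3.8 -0.5]
0.71 False [6.1 5.9 1.2]
0.83 False [ 5.1  6.1 -0.3]
0.95 False [4.9 6.8 1.2]
1.06 False [4.5 7.5 0.8]
1.18 False [3.2 7.5 0.6]
1.3 False [0.3 6.1 3. ]
1.36 False [-0.7  5.8  4.5]
1.4 False [-0.7  6.1  4.3]
1.43 False [-6.9  5.6  7.8]
 13.19 [0.675  0.0412 0.0891] F [-6.9  5.6  7.8] gap 0.25 ff 20.3 q [ -6.7  30.5  79.5   0.1  70.4 -13.9]
r 0.06810955893528477 theta 1.3989723103641742
```

Stop felt at 1.40. I'll press slightly more, release, go up and check, then approach the knob.

```bash
python3 - <<'E'
from h import *
f=np.load("fx.npz");yaw,piv,O=float(f['yaw']),f['piv'],f['O']
a=yaw+np.pi+1.46;p=[*(piv+.069*np.array([np.cos(a),np.sin(a)])),.089]
print(ctrl.move_l(p,feed=.04,attitude=att(a+np.pi/2),threshold=12));stat("stop")
fingers.ungrasp()
e=monitor.state()['eef_pos']
ctrl.move_l([e[0],e[1],.20],feed=.25)
k=[.495,.1712]
ctrl.move_to([*k,.16],att(yaw-np.pi/2));stat("above knob")
b=blob("side",'y',(225,205),60)
im=cams.grab_frame("side");cv2.imwrite("pics/c5.png",cv2.resize(im[150:330,170:410],(800,600),interpolation=cv2.INTER_CUBIC))
if b:
    B=plane("side",b[0],.12)[:2];v=B-piv;print(b[:2],"ball",B.round(4),"r",np.linalg.norm(v),"theta",np.arctan2(v[1],v[0])%(2*np.pi)-np.pi-yaw)
E
```

```text
False
stop 13.44 [0.675  0.0416 0.0889] F [-13.6   1.3  12.1] gap 0.256 ff 20.9 q [ -6.7  30.8  79.1  -0.1  70.7 -15.5]
above knob 16.16 [0.4951 0.171  0.1596] F [0.8 1.2 0.3] gap 1.003 ff 0.0 q [  5.8   4.5 103.3  -0.   72.3  80.3]
(array([210. , 187.5]), array([204, 181,  13,  14, 148], dtype=int32)) ball [0.6753 0.0372] r 0.07216214728406571 theta 1.3966267179768066
```

View pics/c5.png

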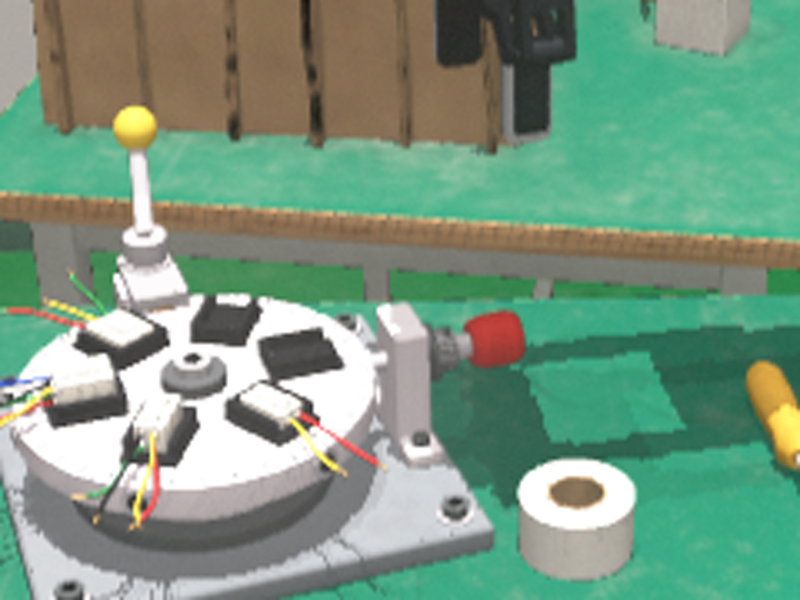

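The lever points straight outward at its stop (measured θ ≈ 1.40); dial, roll and driver are undisturbed. Now the knob.

```bash
python3 - <<'E'
from h import *
f=np.load("fx.npz");yaw=float(f['yaw']);u=np.array([np.cos(yaw),np.sin(yaw)])
k=np.array([.495,.1712])
print(ctrl.move_l([*k,.08],feed=.15,threshold=12),ctrl.move_l([*k,.028],feed=.05,threshold=8));stat("low")
fingers.gripper_close(grip_force=80);stat("grip")
F0=np.array(monitor.state()['ft_force'])
for d in(.004,.008,.012,.014,.016,.018):
    h=ctrl.move_l([*(k-d*u),.028],feed=.02,threshold=30)
    s=monitor.state();ac=(k-np.array(s['eef_pos'][:2]))@u
    print(d,h,"travel",round(ac,4),"axial F",round(float((np.array(s['ft_force'])-F0)[:2]@u),1))
    if h: break
stat()
im=cams.grab_frame("side");cv2.imwrite("pics/c6.png",cv2.resize(im[180:330,200:400],(800,600),interpolation=cv2.INTER_CUBIC))
E
```

```text
False False
low 18.13 [0.4954 0.1712 0.0284] F [-0.3 -0.1 -0.5] gap 0.998 ff 0.0 q [  5.8  15.2 107.9  -0.   56.9  80.4]
grip 18.72 [0.4944 0.1735 0.0286] F [-3.7  7.4  5.9] gap 0.29 ff 78.3 q [  6.   15.1 107.9   0.3  57.   80.4]
0.004 False travel 0.002 axial F 8.4
0.008 False travel 0.0057 axial F 8.8
0.012 False travel 0.0093 axial F 9.8
0.014 False travel 0.0111 axial F 11.6
0.016 False travel 0.013 axial F 11.8
0.018 False travel 0.0138 axial F 15.7
 20.52 [0.4811 0.1698 0.0288] F [ 10.5  14.7 -10.7] gap 0.291 ff 79.8 q [  5.6  12.9 110.6   0.4  55.9  80. ]
```

View pics/c6.png

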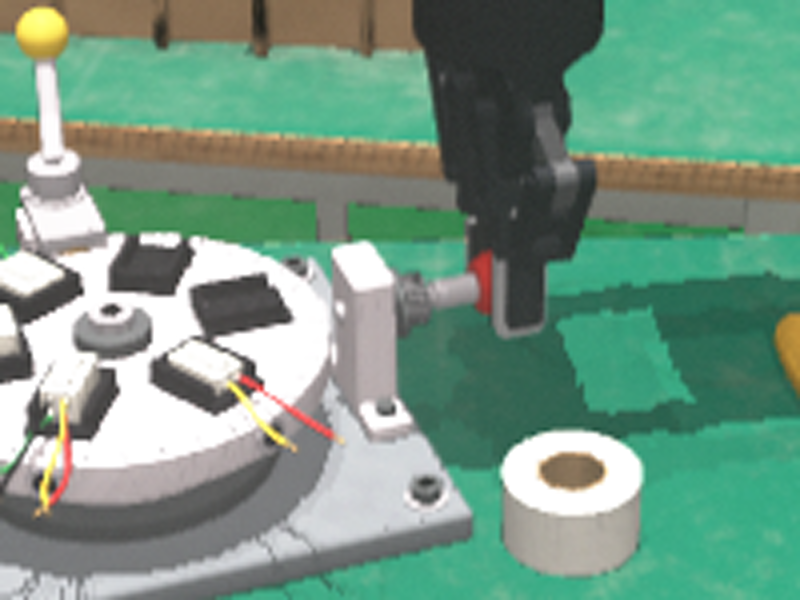

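The knob is out with its rod showing, travel about 13.8 mm, and the force is starting to rise. I'll seat it firmly on the stop and relieve the sideways bias.

```bash
python3 - <<'E'
from h import *
f=np.load("fx.npz");yaw=float(f['yaw']);u=np.array([np.cos(yaw),np.sin(yaw)]);n=np.array([-u[1],u[0]])
k=np.array([.495,.1712])
for d,l in((.019,.001),(.020,.002),(.021,.0025),(.022,.0025)):
    h=ctrl.move_l([*(k-d*u+l*n),.028],feed=.02)
    ctrl.wait(.15);s=monitor.state();F=np.array(s['ft_force']);ac=(k-np.array(s['eef_pos'][:2]))@u
    print(d,"travel",round(ac,4),"axial",round(float(F[:2]@u),1),"lat",round(float(F[:2]@n),1),"z",F[2].round(1))
    if F[:2]@u>24: break
ctrl.wait(.5);stat()
E
```

```text
0.019 travel 0.0137 axial 18.2 lat 7.5 z -15.2
0.02 travel 0.0137 axial 22.7 lat 5.1 z -18.5
0.021 travel 0.0136 axial 27.0 lat 2.3 z -23.7
 22.27 [0.4812 0.1698 0.0289] F [ 24.4   9.8 -23.6] gap 0.294 ff 80.3 q [  5.7  12.6 111.    0.2  55.5  80.3]
```

```bash
python3 - <<'E'
from h import *
stat(); print(close_job())
E
```

```text
22.27 [0.4812 0.1698 0.0289] F [ 24.4   9.8 -23.6] gap 0.294 ff 80.3 q [  5.7  12.6 111.    0.2  55.5  80.3]
the job is handed in; nothing more can be done
None
```

The fixture is unlocked and the job is handed in at 22.3 s: the clamp lever is open at its stop (about 1.40 rad), and the gripper is still holding the red knob fully back against its stop (about 14 mm); I did not turn the dial, and it, the roll and the driver looked undisturbed in the last picture.

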